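Stack and square the marble serving boards

TASK

Draw the marble serving board right out from under the low steel shelf by its handle and let go of it; then take it across its blade, never lifting it by the handle because the neck can snap, and set it gently, not dropped, on top of the two boards in the steel caddy, with its handle pointing the same way as theirs. Square all three boards so that every blade lies flush against both upstands of the caddy, with the handles at the open end. Do not disturb the food pan, the plastic tub or the pepper mill.

Things in the scene. Friction and masses are not known exactly. Their poses are not given: they have to be found in the camera images.
- board_new: White marble serving board that starts under the shelf, flat on the counter, handle and the first 7 to 17 mm of its blade showing. Blade 130 x 64 x 12 mm, handle 60 x 32 x 12 mm on one short end, 190 mm over all, 0.28 to 0.40 kg. Origin: centre of the blade's underside. x along the board away from the handle (blade x -65 to 65 mm, handle -65 to -125 mm), y across, z up; mass centre at x = -17 mm.
- handle (a point): The middle of board_new's handle: 95 mm from the blade's centre, 30 mm from the neck and from the handle's rounded tip, at half its thickness (6 mm above the underside). The handle has a 14 mm hanging hole near the tip. Axes as board_new's.
- board_low: The lower of the two marble boards already in the caddy: same shape, size and axes as board_new. It lies on the caddy's floor, askew, its blade 3 to 33 mm away from both upstands, its handle towards the caddy's open end.
- board_mid: The upper of the two marble boards already in the caddy: same shape, size and axes as board_new. It lies on board_low, askew in its own way, its blade 3 to 33 mm away from both upstands, its handle towards the caddy's open end. Marble slides on marble and on the caddy with friction about 0.35: the stack of three moves under a push of 3 to 5 N.
- caddy: Stainless steel board caddy, fixed: a tray 220 mm (x) by 130 mm (y), its floor 8 mm above the counter, origin under its middle. A 4 mm thick upstand runs all along the +y side (the long upstand) and another all along the +x end (the end upstand), their tops 59 mm above the counter; the -x end and the -y side are open.
- corner (a point): The inner corner of the caddy at its floor, 8 mm above the counter: inner faces of the long upstand at y = 0, of the end upstand at x = 0. Axes as the caddy's: x towards the end upstand, y towards the long upstand. A squared board has its origin at x = -65, y = -32 mm and its x axis along this x; the top one of three lies with its underside 24 mm above this point.
- riser: Low stainless steel riser shelf, fixed: a sheet bridge 180 mm deep (x), 220 mm wide (y), its top 55 mm above the counter, open in front, side walls along both sides. Origin: on the counter, 60 mm in front of the middle of its front edge; x points into the shelf (front edge x = 60 mm, back 240 mm). The board is drawn out towards -x.
- pan: Stainless steel food pan with olive leaves, 108 x 176 mm, 65 mm high, standing on the rear part of the riser shelf. Origin: centre of its underside. Leave it alone.
- tub: White round plastic tub with a lid, 112 mm across, 95 mm high, on the counter to the left. Origin: centre of its underside. Leave it alone.
- mill: Dark wooden pepper mill, 58 mm across, 158 mm high, on the counter to the right. Origin: centre of its underside. Leave it alone.
There are look-alikes about, which are no part of the job. What is shaped like the board_low but orange or pink is not meant. What is shaped like the board_new but black is not meant.

How it is judged (in metres and radians):
On the way, in this order (a step that is already met when the one before it is completed fails the run):
1. the board has been drawn out from under the shelf and lies on the counter, let go (x of board_new in the frame of riser below 0.01 m and height (world z) of board_new below 0.004 m and angle between board_new's own z axis and vertical below 0.05 rad and contact force between the fingers and board_new below 0.2 N), for 0.2 s.
2. the board lies let go on top of the two boards in the caddy (horizontal distance between board_new and corner below 0.14 m and z of board_new in the frame of corner between 0.021 and 0.028 m and angle between board_new's own z axis and vertical below 0.06 rad and contact force between the fingers and board_new below 0.2 N), for 0.2 s.
At the end, for the whole second after the job is handed in: All three boards lie flat in the caddy, one on another with the new one on top, handles at the open end, each blade within 3 mm of both upstands and turned no more than 0.03 rad from the caddy, at rest and let go; pan, tub and mill are where they were (within 25 mm) and upright (x of board_low in the frame of corner between -0.068 and -0.063 m and y of board_low in the frame of corner between -0.035 and -0.03 m and z of board_low in the frame of corner between -0.003 and 0.003 m and angle between the x axis of each of board_low, board_mid, board_new and the x axis of corner, either way round below 0.03 rad and angle between each of board_low, board_mid, board_new's own z axis and vertical below 0.04 rad and linear speed of each of board_low, board_mid, board_new below 0.01 m/s and contact force between the fingers and board_low below 0.2 N and x of board_mid in the frame of corner between -0.068 and -0.063 m and y of board_mid in the frame of corner between -0.035 and -0.03 m and z of board_mid in the frame of corner between 0.009 and 0.015 m and contact force between the fingers and board_mid below 0.2 N and x of board_new in the frame of corner between -0.068 and -0.063 m and y of board_new in the frame of corner between -0.035 and -0.03 m and z of board_new in the frame of corner between 0.021 and 0.027 m and contact force between the fingers and board_new below 0.2 N); the robot touches nothing.
It fails at once if the board was lifted by its handle (contact force between the fingers and board_new above 1 N and x of the grasp point in the frame of board_new below -0.068 m and height (world z) of board_new above 0.012 m and horizontal distance between board_new and corner above 0.14 m).
It fails at once if the board was dropped (more than about 13 mm) (contact force between the fingers and board_new below 0.05 N and linear speed of board_new above 0.5 m/s).
It fails at once if the pan, the tub or the mill was disturbed (distance of any of pan, tub, mill from where it was at the start of the episode above 0.025 m or angle between any of pan, tub, mill's own z axis and vertical above 0.3 rad).
It also fails if it takes over 67 s, if anything falls off the work surface, if the arm or the gripper's body presses on something with over 40 N, if the wrist force passes 120 N, or if a joint passes its speed limit or range.

ROBOT

A 6-joint arm with a two-finger parallel gripper is mounted at the origin on the work surface. World frame = base frame: x ahead of the robot, y to its left, z up, the work surface at z = 0. Lengths are in m, angles in degrees, forces in N, time in s.
With the tool pointing down it reaches from about 0.375 to 0.925 m from the base axis. Payload 5.7 kg.
Tool frame: the origin (TCP) lies at the centre of the arm's flange, where the gripper is bolted on; the fingertips stand 182 mm ahead of it and the grasp point (between the pads) lies bot.pinch_z ahead of it (bot.pinch_z is the distance from the TCP to the grasp point, in m); z points along the fingers, x is the direction in which the jaws open and shut, and the axes are right-handed (so a half turn about z gives the same grasp; the last joint's range is limited). The gripper opens to 88 mm and grips with 3 to 60 N. Pads are 20 mm wide; open, the fingers measure 115 mm over their backs; the gripper's body (75 mm by 178 mm) begins 61 mm behind the grasp point.
Start: joints at [57.92, 20.558, 86.54, -0, 72.909, -6.595], TCP at [0.258, 0.542, 0.405] pointing down, gripper open.
Joint ranges: [-170.27, 170.27], [-57.76, 135], [12.27, 136.19], [-55.21, 235.2], [11.17, 155.16], [-170.74, 170.74]. Speed limits (degrees/s): [136.94, 136.94, 180, 180, 180, 180].

INTERFACE

Orientations are given as [roll, pitch, yaw] about the fixed x, y, z axes, in that order (R = Rz(yaw) Ry(pitch) Rx(roll)).
In Python, from bench import sense, optics, bot gives the robot as it stands.
- The arm moves only by the tool carry_out, never from a script. Its argument "increments" is a list of rows, each an object of numbers: "ax", "ay", "az": the turn, a rotation vector about the tool's x, y, z in rad; "x", "y", "z": the shift along the tool's x, y, z in cm; "gripper": the gripper command: -1 is shut, 1 is fully open, values between are in proportion. A call has 1 to 5 rows; each row is the pose to reach, as a shift and turn from the pose commanded when the call began, along the tool's axes at that moment; what a row does not reach only later rows make up. A row lasts 1/12 s, in which the tool goes at most 41.7 mm and 7.16 degrees, less where a joint would pass 70% of its speed; a pose out of reach is approached as far as the arm can. A call with a gripper value outside its range is refused whole. The fingers move at their own pace and stop on an object; "squeeze" is the grip in N (left out, the last holds). Time passes only in rows, so rows that repeat a pose let the fingers close. It gives the time, the measured TCP pose, the force and the opening at its end, in the units of the state.
- sense(): the state, without advancing time (a new reading comes with each control period).
- optics.camera(name): name is "side" or "top"; returns the picture (420x560x3 uint8, red, green, blue); there is no depth.
- optics.camera_model(name): a dict with "fx", "fy", "cx", "cy" (pixels), "rvec" (rotation vector, rad) and "tvec" (3), from world to camera coordinates, as OpenCV has them. Camera axes: x right, y down, z forward; pixel columns grow to the right and rows downward; lengths in m; the calibration is good to about 2 mm. A picture is of the moment at which its call begins. camera_model takes no time and is no camera call.
- bot.sign_off(): hands the job in, once; it reports no verdict.
The state is a dict: "clock": time; "qpos": joint angles; "qvel": joint speeds; "effort": joint torques, N m; "tool_pos": TCP position; "ee_rot": TCP orientation; "contact_force": force on the tool from outside, world axes, zero at the start; "wrist_torque": the same for the moment, N m; "finger_gap": opening from 0.0 (shut) to 1.0 (fully open).
Only numpy, scipy, OpenCV 4.12 (cv2) and the standard library are available. Lean on these libraries where they do the work, as an engineer would, in place of code of your own. Each camera call takes 0.05 s, during which the arm holds its last target. There are 200 camera calls.

## Working session

There is one attempt and no reset: what is moved stays moved. The work goes in short steps, Python scripts to look and compute and a tool call to move; the robot and the scene stay as the last step left them, time stands still between calls to the robot, and variables do not carry over. Pictures are saved under pics/ and viewed, about 8 in all and at most 12, crops included, and the job is handed in when it is done.

Besides the shell and the picture viewer there is one more tool, called after "Emit:" in YAML: its name, and indented under it one key for each argument. carry_out: Moves the arm, as the interface text tells. Its arguments: {"type":"object","properties":{"increments":{"type":"array","items":{"type":"object","properties":{"ax":{"type":"number"},"ay":{"type":"number"},"az":{"type":"number"},"x":{"type":"number"},"y":{"type":"number"},"z":{"type":"number"},"gripper":{"type":"number"}}}},"squeeze":{"type":"number"}},"required":["increments"]}

```bash
ls; mkdir -p pics; python3 - <<'E'
from bench import sense, optics, bot
import cv2
for n in("top","side"):
    im=optics.camera(n); cv2.imwrite(f"pics/{n}0.png",im[:,:,::-1]); print(n,optics.camera_model(n))
print(bot.pinch_z,sense())
E
```

```text
pics
top {'fx': 431.3883106299799, 'fy': 431.3883106299799, 'cx': 278.58845493338833, 'cy': 204.23189224087085, 'rvec': array([ 2.13442922, -2.12517495,  0.17963425]), 'tvec': array([0.00918987, 0.5587131 , 1.33632671])}
side {'fx': 453.723603680581, 'fy': 453.723603680581, 'cx': 282.8262270368672, 'cy': 205.9756232174159, 'rvec': array([ 2.37817242, -0.17225132,  0.0570009 ]), 'tvec': array([-0.55219558,  0.11995744,  1.30693029])}
0.1633 {'clock': 0.1, 'qpos': array([ 5.79212892e+01,  2.05938490e+01,  8.65902988e+01,  3.17429201e-04,
        7.29089409e+01, -6.59506743e+00]), 'qvel': array([-0.03232674, -0.03594266, -0.1306782 , -0.02550944,  0.06131083,
       -0.06941144]), 'effort': array([-8.13344086e-04, -5.16358531e+01, -2.71405774e+01,  6.75517903e-02,
        2.77662330e-02, -5.47742400e-05]), 'tool_pos': array([0.25799631, 0.54135773, 0.40390951]), 'ee_rot': array([-1.79989007e+02,  9.24378659e-02,  6.45162720e+01]), 'contact_force': array([-0.24128854,  0.11088901, -0.41323879]), 'wrist_torque': array([-0.02762267, -0.01913579,  0.01679192]), 'finger_gap': 1.003676852280388}
```

View pics/top0.png

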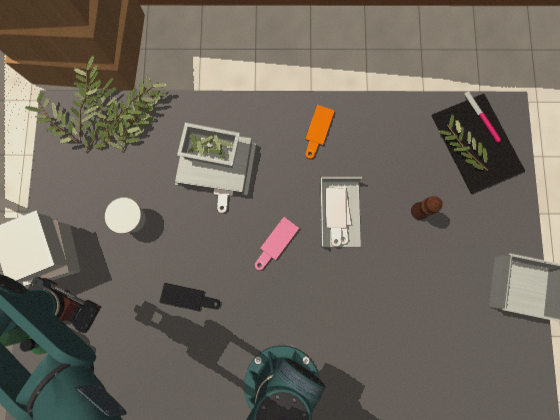

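View pics/side0.png

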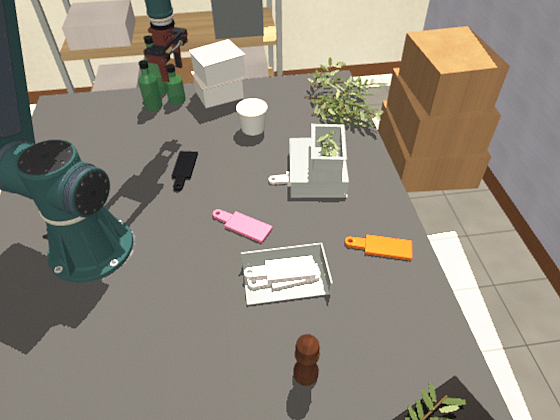

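The top view shows the white handle at (223,203) in front of the riser. The caddy is at (341,213), with two white boards whose handles point down in the picture, towards -x. The look-alikes are pink (277,243), orange (320,132) and black (190,297), all rejected by colour. Next is one close crop to check this choice.

```bash
cat > h.py <<'E'
import numpy as np, cv2
from bench import sense, optics, bot
def ray(n,px):
    m=optics.camera_model(n);R=cv2.Rodrigues(m['rvec'])[0];t=m['tvec']
    d=R.T@np.array([(px[0]-m['cx'])/m['fx'],(px[1]-m['cy'])/m['fy'],1]); return -R.T@t,d
def at(n,px,z):
    c,d=ray(n,px); return (c+d*(z-c[2])/d[2])[:2]
def proj(n,p):
    m=optics.camera_model(n);K=np.array([[m['fx'],0,m['cx']],[0,m['fy'],m['cy']],[0,0,1]])
    return cv2.projectPoints(np.array(p,float).reshape(-1,1,3),m['rvec'],m['tvec'],K,None)[0][:,0]
def crop(im,x,y,w,h,s): return cv2.resize(im[y:y+h,x:x+w,::-1],None,fx=s,fy=s,interpolation=cv2.INTER_CUBIC)
E
python3 - <<'E'
from h import *
t=cv2.imread('pics/top0.png')[:,:,::-1];s=cv2.imread('pics/side0.png')[:,:,::-1]
a=crop(t,170,120,100,100,4);b=crop(t,305,165,75,100,4)
c=crop(s,235,235,105,75,4)[:, :400];d=crop(s,260,155,75,50,4)
o=np.zeros((600,800,3),np.uint8);o[:,:]=0
o[:400,:400]=a;o[:400,400:700]=b
o[400:600,:300]=d
o[400:600,300:800]=cv2.resize(s[240:305,238:338,::-1],(500,200)) if 0 else 0
cv2.imwrite('pics/c1.png',o); cv2.imwrite('pics/c2.png',crop(s,235,235,105,75,7))
E
```

```text
(no output)
```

View pics/c1.png

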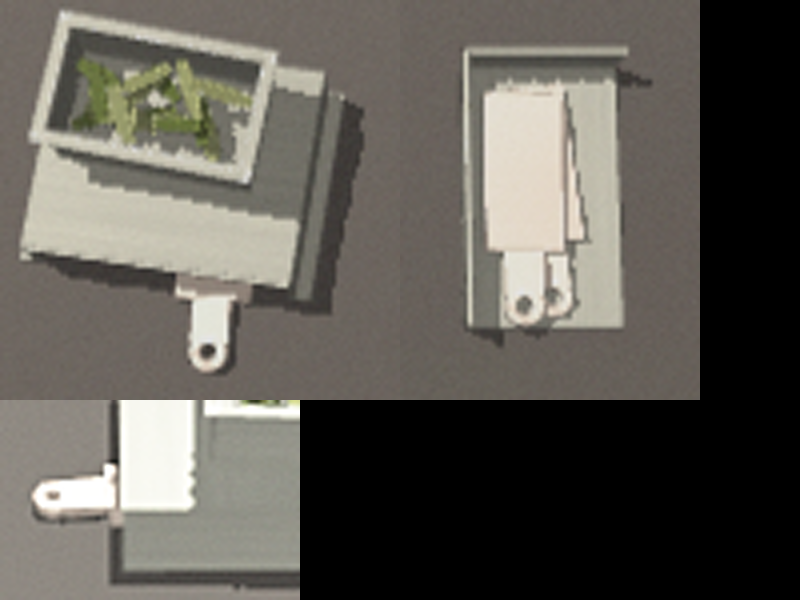

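View pics/c2.png

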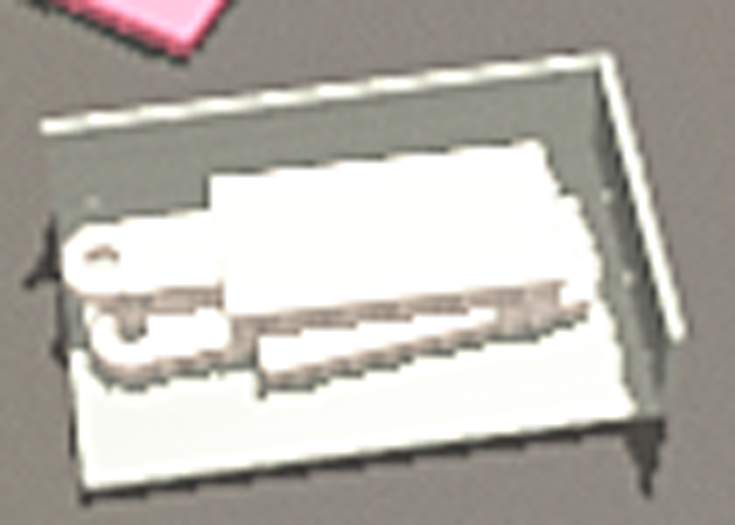

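c1 confirms the choice: a white marble handle with its hole at (222,208), and a strip of blade showing at the shelf edge. In the caddy, board_mid's blade corners are around (326,188)–(347,227). board_low peeks out to the right, with a corner at (352,225).

```bash
python3 - <<'E'
from h import *
T=lambda X,Y:(170+(X-1.5)/4,120+(Y-1.5)/4)
C=lambda X,Y:(305+(X-401.5)/4,165+(Y-1.5)/4)
S=lambda X,Y:(235+(X-3)/7,235+(Y-3)/7)
p=lambda l,v:print(l,np.round(v,4))
p('hole',at('top',T(208,351),.012));p('neckmid',at('top',T(213,294),.012))
p('tip',at('top',T(209,373),.012))
p('blade fr L',at('top',T(178,297),.012));p('blade fr R',at('top',T(248,303),.012))
p('hole side',at('side',(260+(52-1.5)/4,155+(95-1.5)/4),.012))
p('neck side',at('side',(260+(115-1.5)/4,155+(492-401.5)/4),.012))
a=at('top',T(22,258),.055);b=at('top',T(290,288),.055);p('riser front',np.r_[a,b]);print(np.linalg.norm(a-b),np.degrees(np.arctan2(*(a-b)[::-1]))-90)
a,b=at('top',C(465,47),.059),at('top',C(628,47),.059);p('caddy end outer',np.r_[a,b]);print(np.linalg.norm(a-b),np.degrees(np.arctan2(*(a-b)[::-1]))-90)
c=at('top',C(467,328),.059);p('long openend',c);print(np.linalg.norm(a-c))
p('floor BR',at('top',C(623,327),.008))
for X,Y in[(485,93),(563,88),(566,250),(488,250)]:p('mid',at('top',C(X,Y),.032))
p('midhole',at('top',C(524,305),.032))
p('low cr',at('top',C(587,242),.020));p('low redge',at('top',C(571,120),.020));p('lowhole',at('top',C(556,297),.020))
for n,X,Y,z in[('corner top',600,62,.059),('end upst right',682,335,.059),('long open',42,125,.059),('floor openR',85,490,.008),('floor R end',632,415,.008),('mid',212,178,.032),('mid',540,145,.032),('mid',228,315,.032),('mid',565,283,.032),('midhole',100,258,.032),('low c',262,350,.020),('low hole',132,325,.02)]:p('S '+n,at('side',S(X,Y),z))
a=at('side',(260+118/4,155+(508-400)/4),.055);p('riser FL?',a)
for q in [(123,216),(427,210)]:p('ob',at('top',q,.0))
E
```

```text
hole [0.5537 0.1992]
neckmid [0.6015 0.1964]
tip [0.5354 0.1979]
blade fr L [0.5989 0.2253]
blade fr R [0.5941 0.1672]
hole side [0.5524 0.1981]
neck side [0.6038 0.194 ]
riser front [0.6219 0.3453 0.5981 0.1289]
0.21772547014366342 -6.27556793933158
caddy end outer [ 0.6484 -0.1241  0.6489 -0.2552]
0.13109077322875343 0.21900694573109547
long openend [ 0.4227 -0.123 ]
0.22568562651288115
floor BR [ 0.4278 -0.2544]
mid [ 0.6164 -0.1426]
mid [ 0.6208 -0.2064]
mid [ 0.4876 -0.2059]
mid [ 0.4874 -0.1432]
midhole [ 0.4432 -0.1713]
low cr [ 0.4957 -0.2249]
low redge [ 0.5965 -0.2142]
lowhole [ 0.4509 -0.1988]
S corner top [ 0.6431 -0.1281]
S end upst right [ 0.6475 -0.2562]
S long open [ 0.4258 -0.1268]
S floor openR [ 0.4276 -0.2573]
S floor R end [ 0.6324 -0.2552]
S mid [ 0.4887 -0.1413]
S mid [ 0.6174 -0.1443]
S mid [ 0.4874 -0.2052]
S mid [ 0.6147 -0.2095]
S midhole [ 0.4423 -0.1724]
S low c [ 0.4987 -0.2145]
S low hole [ 0.4515 -0.1962]
riser FL? [0.5974 0.1282]
ob [0.5254 0.5268]
ob [ 0.5496 -0.4797]
```

```bash
cat >> h.py <<'E'
from scipy.spatial.transform import Rotation as Ro
def mv(p,yaw):
    s=sense();R=Ro.from_euler('xyz',s['ee_rot'],degrees=True)
    G=Ro.from_euler('xyz',[180,0,yaw],degrees=True)
    print('shift cm',np.round(R.inv().apply(np.array(p)-s['tool_pos'])*100,2),'turn',np.round((R.inv()*G).as_rotvec(),3))
E
python3 - <<'E'
from h import *
mv([.560,.199,.26],85.7)
E
```

```text
shift cm [-17.89  41.99  14.41] turn [-0.     0.002 -0.37 ]
```

Emit:
carry_out:
  increments:
    - {"x": -1.4,"y": 3.3,"z": 1}
    - {"x": -2.8,"y": 6.6,"z": 2}
    - {"x": -4.2,"y": 9.9,"z": 3}
    - {"x": -5.6,"y": 13.2,"z": 4}
    - {"x": -7,"y": 16.5,"z": 5}

```text
$.increments[0]: bad value
```

Emit:
carry_out:
  increments:
    - {"x": -1.4,"y": 3.3,"z": 1}
    - {"x": -2.8,"y": 6.6,"z": 2}
    - {"x": -4.2,"y": 9.9,"z": 3}
    - {"x": -5.6,"y": 13.2,"z": 4}
    - {"x": -7,"y": 16.5,"z": 5}

```text
$.increments[0]: bad value
```

Emit:
carry_out:
  increments:
    - {"x": -2,"y": 3,"z": 1,"az": -0.1}
    - {"x": -3.9,"y": 6,"z": 2,"az": -0.2}
    - {"x": -3.9,"y": 9,"z": 4.4,"az": -0.3}
    - {"x": -3.9,"y": 9,"z": 4.4,"az": -0.37}
    - {"x": -3.9,"y": 9,"z": 4.4,"az": -0.37}

```text
$.increments[0]: bad value
```

```bash
python3 - <<'E'
from h import *
print(sense()['tool_pos'],sense()['ee_rot'])
mv([.560,.199,.186],85.7)
E
```

```text
[0.25799631 0.54135773 0.40390951] [-1.79989007e+02  9.24378659e-02  6.45162720e+01]
shift cm [-17.88  42.    21.81] turn [-0.     0.002 -0.37 ]
```

Emit:
carry_out:
  increments:
    - {"x": -1.4,"y": 3.3,"z": 1,"ax": 0,"ay": 0,"az": 0,"gripper": 1}
    - {"x": -2.8,"y": 6.6,"z": 2,"ax": 0,"ay": 0,"az": 0,"gripper": 1}
    - {"x": -4.2,"y": 9.9,"z": 3,"ax": 0,"ay": 0,"az": 0,"gripper": 1}
    - {"x": -5.6,"y": 13.2,"z": 4,"ax": 0,"ay": 0,"az": 0,"gripper": 1}
    - {"x": -7,"y": 16.5,"z": 5,"ax": 0,"ay": 0,"az": 0,"gripper": 1}

```text
clock: 0.52
tool_pos: [0.3775, 0.406, 0.3539]
ee_rot: [-180.0, 0.0, 64.6]
contact_force: [0.6, 0.5, -0.2]
finger_gap: 1.0
```

Emit:
carry_out:
  increments:
    - {"x": -1.4,"y": 3.3,"z": 1,"ax": 0,"ay": 0,"az": 0,"gripper": 1}
    - {"x": -2.8,"y": 6.6,"z": 2,"ax": 0,"ay": 0,"az": 0,"gripper": 1}
    - {"x": -4.2,"y": 9.9,"z": 3,"ax": 0,"ay": 0,"az": 0,"gripper": 1}
    - {"x": -5.6,"y": 13.2,"z": 4,"ax": 0,"ay": 0,"az": 0,"gripper": 1}
    - {"x": -7,"y": 16.5,"z": 5,"ax": 0,"ay": 0,"az": 0,"gripper": 1}

```text
clock: 0.93
tool_pos: [0.4965, 0.2717, 0.3039]
ee_rot: [-180.0, 0.0, 64.5]
contact_force: [-0.1, 0.3, -0.6]
finger_gap: 0.998
```

Emit:
carry_out:
  increments:
    - {"x": -2,"y": 3,"z": 1,"ax": 0,"ay": 0,"az": -0.1,"gripper": 0.2}
    - {"x": -3.9,"y": 6,"z": 2,"ax": 0,"ay": 0,"az": -0.2,"gripper": 0.2}
    - {"x": -3.9,"y": 9,"z": 4.4,"ax": 0,"ay": 0,"az": -0.3,"gripper": 0.2}
    - {"x": -3.9,"y": 9,"z": 4.4,"ax": 0,"ay": 0,"az": -0.37,"gripper": 0.2}
    - {"x": -3.9,"y": 9,"z": 4.4,"ax": 0,"ay": 0,"az": -0.37,"gripper": 0.2}

```text
clock: 1.35
tool_pos: [0.561, 0.1978, 0.2587]
ee_rot: [-179.8, 0.1, 85.7]
contact_force: [-0.6, 0.1, 0.1]
finger_gap: 0.661
```

```bash
python3 - <<'E'
from h import *
print(sense()['tool_pos'],sense()['ee_rot'])
mv([.560,.199,.185],85.7)
E
```

```text
[0.56096384 0.19775808 0.25873999] [-1.79833180e+02  5.92425756e-02  8.56988309e+01]
shift cm [ 0.12 -0.08  7.37] turn [-0.003  0.001 -0.   ]
```

Emit:
carry_out:
  increments:
    - {"x": 0.1,"y": 0,"z": 2.5,"ax": 0,"ay": 0,"az": 0,"gripper": 0.2}
    - {"x": 0.1,"y": 0,"z": 5,"ax": 0,"ay": 0,"az": 0,"gripper": 0.2}
    - {"x": 0.1,"y": 0,"z": 7,"ax": 0,"ay": 0,"az": 0,"gripper": 0.2}
    - {"x": 0.1,"y": 0,"z": 7.35,"ax": 0,"ay": 0,"az": 0,"gripper": 0.2}
    - {"x": 0.1,"y": 0,"z": 7.35,"ax": 0,"ay": 0,"az": 0,"gripper": 0.2}

```text
clock: 1.77
tool_pos: [0.5591, 0.2007, 0.1863]
ee_rot: [-179.8, 0.1, 85.7]
contact_force: [0.4, 0.5, -0.0]
finger_gap: 0.602
```

Emit:
carry_out:
  increments:
    - {"x": 0,"y": 0,"z": 0,"ax": 0,"ay": 0,"az": 0,"gripper": -1}
    - {"x": 0,"y": 0,"z": 0,"ax": 0,"ay": 0,"az": 0,"gripper": -1}
    - {"x": 0,"y": 0,"z": 0,"ax": 0,"ay": 0,"az": 0,"gripper": -1}
    - {"x": 0,"y": 0,"z": 0,"ax": 0,"ay": 0,"az": 0,"gripper": -1}
    - {"x": 0,"y": 0,"z": 0,"ax": 0,"ay": 0,"az": 0,"gripper": -1}
  squeeze: 10

```text
clock: 2.18
tool_pos: [0.5609, 0.2005, 0.1885]
ee_rot: [179.9, -0.0, 85.7]
contact_force: [-0.9, 0.9, 6.4]
finger_gap: 0.361
```

Emit:
carry_out:
  increments:
    - {"x": 0,"y": -1.5,"z": -0.1,"ax": 0,"ay": 0,"az": 0,"gripper": -1}
    - {"x": 0,"y": -3.5,"z": -0.1,"ax": 0,"ay": 0,"az": 0,"gripper": -1}
    - {"x": 0,"y": -5.5,"z": -0.1,"ax": 0,"ay": 0,"az": 0,"gripper": -1}
    - {"x": 0,"y": -7.5,"z": -0.1,"ax": 0,"ay": 0,"az": 0,"gripper": -1}
    - {"x": 0,"y": -9,"z": -0.1,"ax": 0,"ay": 0,"az": 0,"gripper": -1}

```text
clock: 2.6
tool_pos: [0.4694, 0.207, 0.1885]
ee_rot: [180.0, -0.0, 85.7]
contact_force: [0.9, 0.7, -2.2]
finger_gap: 0.36
```

Emit:
carry_out:
  increments:
    - {"x": 0,"y": -1.5,"z": 0,"ax": 0,"ay": 0,"az": 0,"gripper": -1}
    - {"x": 0,"y": -3,"z": 0,"ax": 0,"ay": 0,"az": 0,"gripper": -1}
    - {"x": 0,"y": -4.2,"z": 0,"ax": 0,"ay": 0,"az": 0,"gripper": -1}
    - {"x": 0,"y": -5,"z": 0,"ax": 0,"ay": 0,"az": 0,"gripper": -1}
    - {"x": 0,"y": -5,"z": 0,"ax": 0,"ay": 0,"az": 0,"gripper": -1}

```text
clock: 3.02
tool_pos: [0.4191, 0.2108, 0.1884]
ee_rot: [-179.9, 0.0, 85.7]
contact_force: [-3.6, -0.1, 5.1]
finger_gap: 0.359
```

Emit:
carry_out:
  increments:
    - {"x": 0,"y": 0,"z": 0,"ax": 0,"ay": 0,"az": 0,"gripper": 0.2}
    - {"x": 0,"y": 0,"z": 0,"ax": 0,"ay": 0,"az": 0,"gripper": 0.2}
    - {"x": 0,"y": 0,"z": 0,"ax": 0,"ay": 0,"az": 0,"gripper": 0.2}
    - {"x": 0,"y": 0,"z": 0,"ax": 0,"ay": 0,"az": 0,"gripper": 0.2}
    - {"x": 0,"y": 0,"z": 0,"ax": 0,"ay": 0,"az": 0,"gripper": 0.2}

```text
clock: 3.43
tool_pos: [0.4212, 0.2107, 0.1881]
ee_rot: [180.0, 0.0, 85.7]
contact_force: [-0.6, -0.8, -1.3]
finger_gap: 0.598
```

Emit:
carry_out:
  increments:
    - {"x": 0,"y": 0,"z": -2,"ax": 0,"ay": 0,"az": 0,"gripper": 0.2}
    - {"x": 0,"y": 0,"z": -5,"ax": 0,"ay": 0,"az": 0,"gripper": 0.7}
    - {"x": 0,"y": 0,"z": -8,"ax": 0,"ay": 0,"az": 0,"gripper": 1}
    - {"x": 0,"y": -4,"z": -12,"ax": 0,"ay": 0,"az": 0,"gripper": 1}
    - {"x": 0,"y": -6,"z": -15,"ax": 0,"ay": 0,"az": 0,"gripper": 1}

```text
clock: 3.85
tool_pos: [0.3663, 0.2146, 0.3317]
ee_rot: [-180.0, 0.0, 85.6]
contact_force: [-0.4, 0.3, -0.4]
finger_gap: 0.863
```

```bash
python3 - <<'E'
from h import *
t=optics.camera('top');s=optics.camera('side')
cv2.imwrite('pics/t1.png',t[:,:,::-1]);cv2.imwrite('pics/s1.png',s[:,:,::-1])
o=np.zeros((600,800,3),np.uint8)
o[:,:400]=crop(t,170,140,100,150,4);o[:400,400:]=crop(s,205,135,100,100,4)
cv2.imwrite('pics/c3.png',o);print(sense()['tool_pos'],sense()['ee_rot'])
E
```

```text
[0.36445739 0.21503999 0.33451697] [ 1.79783944e+02 -1.28040556e-01  8.57676206e+01]
```

View pics/c3.png

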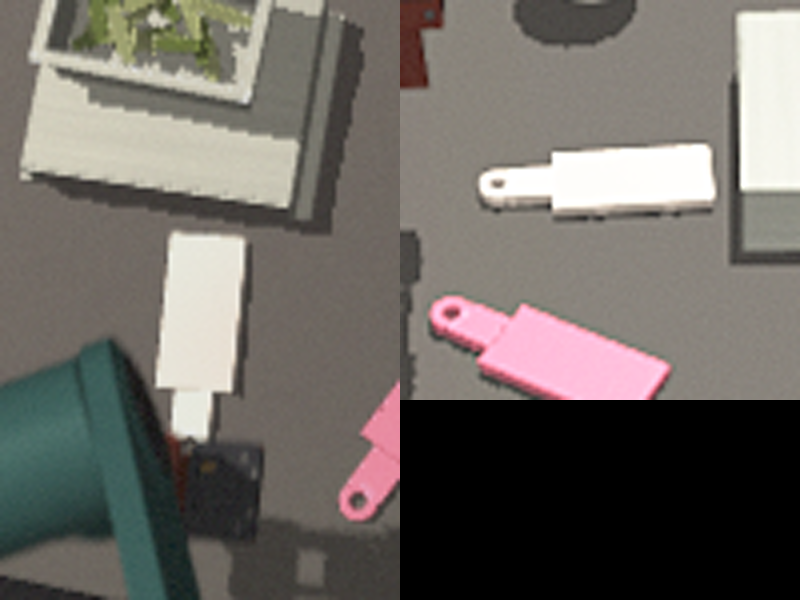

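The board lies flat and clear of the shelf. Its blade corners in the top view are near (212,198), (231,199), (228,238) and (209,237). Now I'll work out its pose and the grasp across the blade.

```bash
python3 - <<'E'
from h import *
T=lambda X,Y:(170+(X-1.5)/4,140+(Y-1.5)/4)
Q=[at('top',T(*q),.012) for q in[(170,233),(246,237),(233,392),(156,388)]]
S=lambda X,Y:(205+(X-401.5)/4,135+(Y-1.5)/4)
P=[at('side',S(*q),.012) for q in[(710,145),(714,206),(553,211),(553,152)]]
for A in(Q,P):
    A=np.array(A);c=A.mean(0);d=(A[0]+A[1]-A[2]-A[3]);yw=np.degrees(np.arctan2(d[1],d[0]))
    print(A.round(4).tolist(),c.round(4),yw,np.linalg.norm(d)/2,np.linalg.norm(A[0]-A[1]))
c=np.array([.5185,.2035]) if 0 else np.mean(Q,0)/2+np.mean(P,0)/2
g=c-.015*np.array([np.cos(np.radians(yw)),np.sin(np.radians(yw))]);print(c,g)
mv([g[0],g[1],.27],86)
E
```

```text
[[0.5854, 0.2315], [0.5823, 0.1686], [0.4541, 0.1762], [0.4571, 0.2389]] [0.5197 0.2038] -3.3411056171270945 0.12849777722336586 0.06297114038210185
[[0.5882, 0.2295], [0.5812, 0.157], [0.4527, 0.1706], [0.4583, 0.2405]] [0.5201 0.1994] -5.432814173330826 0.12974087228367961 0.07290474967230406
[0.51988964 0.20160613] [0.50495702 0.20302631]
shift cm [-0.18 14.08  6.5 ] turn [ 0.004 -0.002 -0.004]
```

Emit:
carry_out:
  increments:
    - {"x": 0,"y": 3.5,"z": 1,"ax": 0,"ay": 0,"az": 0,"gripper": 1}
    - {"x": 0,"y": 7,"z": 3,"ax": 0,"ay": 0,"az": 0,"gripper": 1}
    - {"x": 0,"y": 10.5,"z": 5,"ax": 0,"ay": 0,"az": 0,"gripper": 1}
    - {"x": 0,"y": 14,"z": 6.5,"ax": 0,"ay": 0,"az": 0,"gripper": 1}
    - {"x": 0,"y": 14,"z": 7.5,"ax": 0,"ay": 0,"az": 0,"gripper": 1}

```text
clock: 4.37
tool_pos: [0.513, 0.2039, 0.254]
ee_rot: [179.6, -0.1, 85.6]
contact_force: [2.0, 0.1, 0.1]
finger_gap: 0.999
```

```bash
python3 - <<'E'
from h import *
print(sense()['tool_pos'],sense()['ee_rot'],sense()['finger_gap'])
mv([.504,.2045,.188],86)
E
```

```text
[0.5129621  0.20388372 0.25404193] [ 1.79628811e+02 -7.26135273e-02  8.56153192e+01] 0.9985587641877284
shift cm [-0.02 -0.94  6.6 ] turn [ 0.006 -0.001 -0.007]
```

Emit:
carry_out:
  increments:
    - {"x": 0,"y": 0,"z": 2,"ax": 0,"ay": 0,"az": 0,"gripper": 1}
    - {"x": 0,"y": 0,"z": 4,"ax": 0,"ay": 0,"az": 0,"gripper": 1}
    - {"x": 0,"y": 0,"z": 5,"ax": 0,"ay": 0,"az": 0,"gripper": 1}
    - {"x": 0,"y": 0,"z": 5,"ax": 0,"ay": 0,"az": 0,"gripper": 1}
    - {"x": 0,"y": 0,"z": 5,"ax": 0,"ay": 0,"az": 0,"gripper": 1}

```text
clock: 4.78
tool_pos: [0.5057, 0.2042, 0.2052]
ee_rot: [-179.9, 0.0, 85.7]
contact_force: [0.5, 0.4, -0.4]
finger_gap: 0.998
```

Emit:
carry_out:
  increments:
    - {"x": 0,"y": -0.1,"z": 0.6,"ax": 0,"ay": 0,"az": 0,"gripper": 1}
    - {"x": 0,"y": -0.1,"z": 1.2,"ax": 0,"ay": 0,"az": 0,"gripper": 1}
    - {"x": 0,"y": -0.1,"z": 1.7,"ax": 0,"ay": 0,"az": 0,"gripper": 1}
    - {"x": 0,"y": -0.1,"z": 1.7,"ax": 0,"ay": 0,"az": 0,"gripper": 1}
    - {"x": 0,"y": -0.1,"z": 1.7,"ax": 0,"ay": 0,"az": 0,"gripper": -1}

```text
clock: 5.2
tool_pos: [0.5049, 0.2045, 0.1889]
ee_rot: [-180.0, 0.0, 85.7]
contact_force: [0.3, -0.5, -0.4]
finger_gap: 0.954
```

Emit:
carry_out:
  increments:
    - {"x": 0,"y": 0,"z": 0,"ax": 0,"ay": 0,"az": 0,"gripper": -1}
    - {"x": 0,"y": 0,"z": 0,"ax": 0,"ay": 0,"az": 0,"gripper": -1}
    - {"x": 0,"y": 0,"z": 0,"ax": 0,"ay": 0,"az": 0,"gripper": -1}
    - {"x": 0,"y": 0,"z": 0,"ax": 0,"ay": 0,"az": 0,"gripper": -1}
    - {"x": 0,"y": 0,"z": 0,"ax": 0,"ay": 0,"az": 0,"gripper": -1}
  squeeze: 40

```text
clock: 5.62
tool_pos: [0.5051, 0.2045, 0.1891]
ee_rot: [180.0, -0.0, 85.7]
contact_force: [-0.0, 0.0, 1.6]
finger_gap: 0.722
```

Emit:
carry_out:
  increments:
    - {"x": 0,"y": 0,"z": -0.5,"ax": 0,"ay": 0,"az": 0,"gripper": -1}
    - {"x": 0,"y": 0,"z": -2,"ax": 0,"ay": 0,"az": 0,"gripper": -1}
    - {"x": 0,"y": 0,"z": -5,"ax": 0,"ay": 0,"az": 0,"gripper": -1}
    - {"x": 0,"y": 0,"z": -8,"ax": 0,"ay": 0,"az": 0,"gripper": -1}
    - {"x": 0,"y": 0,"z": -10,"ax": 0,"ay": 0,"az": 0,"gripper": -1}

```text
clock: 6.03
tool_pos: [0.505, 0.2044, 0.2909]
ee_rot: [180.0, -0.0, 85.7]
contact_force: [1.2, -0.1, -3.8]
finger_gap: 0.719
```

Emit:
carry_out:
  increments:
    - {"x": -2,"y": 0.3,"z": -0.5,"ax": 0,"ay": 0,"az": 0,"gripper": -1}
    - {"x": -5,"y": 0.6,"z": -1,"ax": 0,"ay": 0,"az": -0.02,"gripper": -1}
    - {"x": -8,"y": 1,"z": -1,"ax": 0,"ay": 0,"az": -0.04,"gripper": -1}
    - {"x": -11,"y": 1.2,"z": -1,"ax": 0,"ay": 0,"az": -0.06,"gripper": -1}
    - {"x": -14,"y": 1.4,"z": -1,"ax": 0,"ay": 0,"az": -0.07,"gripper": -1}

```text
clock: 6.45
tool_pos: [0.5079, 0.0626, 0.299]
ee_rot: [-180.0, 0.0, 89.8]
contact_force: [-0.2, -0.4, -3.1]
finger_gap: 0.721
```

Emit:
carry_out:
  increments:
    - {"x": -3,"y": 0.2,"z": 0,"ax": 0,"ay": 0,"az": 0,"gripper": -1}
    - {"x": -6,"y": 0.4,"z": 0,"ax": 0,"ay": 0,"az": 0,"gripper": -1}
    - {"x": -9,"y": 0.6,"z": 0,"ax": 0,"ay": 0,"az": 0,"gripper": -1}
    - {"x": -12,"y": 0.8,"z": 0,"ax": 0,"ay": 0,"az": 0,"gripper": -1}
    - {"x": -15,"y": 1,"z": 0,"ax": 0,"ay": 0,"az": 0,"gripper": -1}

```text
clock: 6.87
tool_pos: [0.5171, -0.0876, 0.2988]
ee_rot: [-179.9, -0.0, 89.7]
contact_force: [0.7, 0.0, -3.7]
finger_gap: 0.72
```

Emit:
carry_out:
  increments:
    - {"x": -3,"y": 0.2,"z": 0,"ax": 0,"ay": 0,"az": 0,"gripper": -1}
    - {"x": -6,"y": 0.4,"z": 0,"ax": 0,"ay": 0,"az": 0,"gripper": -1}
    - {"x": -8.5,"y": 0.6,"z": 0,"ax": 0,"ay": 0,"az": 0,"gripper": -1}
    - {"x": -9.5,"y": 0.7,"z": 0,"ax": 0,"ay": 0,"az": 0,"gripper": -1}
    - {"x": -9.5,"y": 0.7,"z": 0,"ax": 0,"ay": 0,"az": 0,"gripper": -1}

```text
clock: 7.28
tool_pos: [0.5244, -0.1834, 0.2988]
ee_rot: [180.0, 0.0, 89.6]
contact_force: [0.9, 0.4, -3.4]
finger_gap: 0.723
```

```bash
python3 - <<'E'
from h import *
s=optics.camera('side');t=optics.camera('top')
o=np.zeros((600,800,3),np.uint8)
o[:,:]=cv2.resize(s[190:340,200:400,::-1],(800,600),interpolation=cv2.INTER_CUBIC)
cv2.imwrite('pics/c4.png',o);print(sense()['tool_pos'],sense()['ee_rot'],sense()['finger_gap'],sense()['contact_force'])
mv([.545,-.181,.25],90)
E
```

```text
[ 0.52372261 -0.18068678  0.29857083] [-1.79916937e+02 -7.23219907e-02  8.96683373e+01] 0.7218664139621322 [-0.2236356   0.21000147 -2.89801022]
shift cm [-0.03  2.13  4.85] turn [-0.001 -0.001 -0.006]
```

View pics/c4.png

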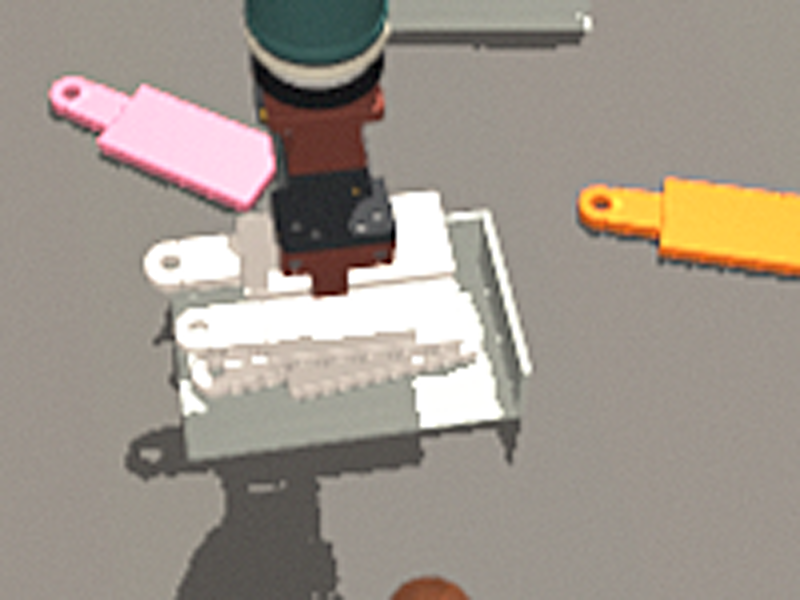

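The board is held level across its blade, with the handle (side-view hole at about (243,256)) pointing the same way as the others. I'll lower it with a little more margin from the long upstand.

Emit:
carry_out:
  increments:
    - {"x": -0.35,"y": 1,"z": 1,"ax": 0,"ay": 0,"az": 0,"gripper": -1}
    - {"x": -0.35,"y": 2.1,"z": 3,"ax": 0,"ay": 0,"az": 0,"gripper": -1}
    - {"x": -0.35,"y": 2.1,"z": 5,"ax": 0,"ay": 0,"az": 0,"gripper": -1}
    - {"x": -0.35,"y": 2.1,"z": 6.8,"ax": 0,"ay": 0,"az": 0,"gripper": -1}
    - {"x": -0.35,"y": 2.1,"z": 6.8,"ax": 0,"ay": 0,"az": 0,"gripper": -1}

```text
clock: 7.8
tool_pos: [0.5435, -0.1822, 0.2277]
ee_rot: [-179.6, -0.2, 89.8]
contact_force: [-0.8, 1.2, -4.2]
finger_gap: 0.723
```

Emit:
carry_out:
  increments:
    - {"x": 0,"y": 0,"z": 0.2,"ax": 0,"ay": 0,"az": 0,"gripper": -1}
    - {"x": 0,"y": 0,"z": 0.4,"ax": 0,"ay": 0,"az": 0,"gripper": -1}
    - {"x": 0,"y": 0,"z": 0.6,"ax": 0,"ay": 0,"az": 0,"gripper": -1}
    - {"x": 0,"y": 0,"z": 0.8,"ax": 0,"ay": 0,"az": 0,"gripper": -1}
    - {"x": 0,"y": 0,"z": 0.8,"ax": 0,"ay": 0,"az": 0,"gripper": -1}

```text
clock: 8.22
tool_pos: [0.5454, -0.1848, 0.2234]
ee_rot: [180.0, 0.0, 89.7]
contact_force: [0.4, 1.0, -3.5]
finger_gap: 0.722
```

Emit:
carry_out:
  increments:
    - {"x": 0,"y": 0,"z": 0.1,"ax": 0,"ay": 0,"az": 0,"gripper": -1}
    - {"x": 0,"y": 0,"z": 0.15,"ax": 0,"ay": 0,"az": 0,"gripper": -1}
    - {"x": 0,"y": 0,"z": 0.2,"ax": 0,"ay": 0,"az": 0,"gripper": -1}
    - {"x": 0,"y": 0,"z": 0.2,"ax": 0,"ay": 0,"az": 0,"gripper": -1}
    - {"x": 0,"y": 0,"z": 0.2,"ax": 0,"ay": 0,"az": 0,"gripper": -1}

```text
clock: 8.63
tool_pos: [0.5454, -0.185, 0.2212]
ee_rot: [180.0, 0.0, 89.7]
contact_force: [0.2, -0.7, -0.7]
finger_gap: 0.723
```

Contact: the weight is off the wrist. Now I'll release and rise.

Emit:
carry_out:
  increments:
    - {"x": 0,"y": 0,"z": 0.03,"ax": 0,"ay": 0,"az": 0,"gripper": 0.6}
    - {"x": 0,"y": 0,"z": 0.03,"ax": 0,"ay": 0,"az": 0,"gripper": 0.6}
    - {"x": 0,"y": 0,"z": 0.03,"ax": 0,"ay": 0,"az": 0,"gripper": 0.6}
    - {"x": 0,"y": 0,"z": 0.03,"ax": 0,"ay": 0,"az": 0,"gripper": 0.6}
    - {"x": 0,"y": 0,"z": 0.03,"ax": 0,"ay": 0,"az": 0,"gripper": 0.6}

```text
clock: 9.05
tool_pos: [0.5454, -0.1849, 0.2207]
ee_rot: [180.0, 0.0, 89.7]
contact_force: [-1.0, 0.2, -0.0]
finger_gap: 0.799
```

Emit:
carry_out:
  increments:
    - {"x": 0,"y": 0,"z": -0.5,"ax": 0,"ay": 0,"az": 0,"gripper": 0.6}
    - {"x": 0,"y": 0,"z": -1.5,"ax": 0,"ay": 0,"az": 0,"gripper": 0.6}
    - {"x": 0,"y": 0,"z": -4,"ax": 0,"ay": 0,"az": 0,"gripper": 0.6}
    - {"x": 0,"y": 0,"z": -7,"ax": 0,"ay": 0,"az": 0,"gripper": -1}
    - {"x": 0,"y": 0,"z": -10,"ax": 0,"ay": 0,"az": 0,"gripper": -1}
  squeeze: 10

```text
clock: 9.47
tool_pos: [0.545, -0.1847, 0.3221]
ee_rot: [-179.9, -0.0, 89.7]
contact_force: [0.0, -0.6, 0.5]
finger_gap: 0.685
```

Emit:
carry_out:
  increments:
    - {"x": 0,"y": -4,"z": 0,"ax": 0,"ay": 0,"az": 0,"gripper": -1}
    - {"x": 0,"y": -8,"z": 0,"ax": 0,"ay": 0,"az": 0,"gripper": -1}
    - {"x": 1,"y": -11,"z": 0,"ax": 0,"ay": 0,"az": 0,"gripper": -1}
    - {"x": 2,"y": -13.5,"z": 0,"ax": 0,"ay": 0,"az": 0,"gripper": -1}
    - {"x": 2,"y": -13.5,"z": 0,"ax": 0,"ay": 0,"az": 0,"gripper": -1}

```text
clock: 9.88
tool_pos: [0.4051, -0.1616, 0.3207]
ee_rot: [-179.7, -0.2, 89.7]
contact_force: [-0.7, 0.5, -0.2]
finger_gap: 0.309
```

```bash
python3 - <<'E'
from h import *
s=optics.camera('side');t=optics.camera('top')
o=np.zeros((600,800,3),np.uint8)
o[:400,:300]=crop(t,305,165,75,100,4); o[:400,300:]=crop(s,225,230,125,100,4)
cv2.imwrite('pics/c5.png',o);print(sense()['tool_pos'],sense()['ee_rot'],sense()['finger_gap'])
E
```

```text
[ 0.4098537  -0.16405196  0.32160157] [1.79928075e+02 4.77786075e-02 8.97023189e+01] 0.21838204124683713
```

View pics/c5.png

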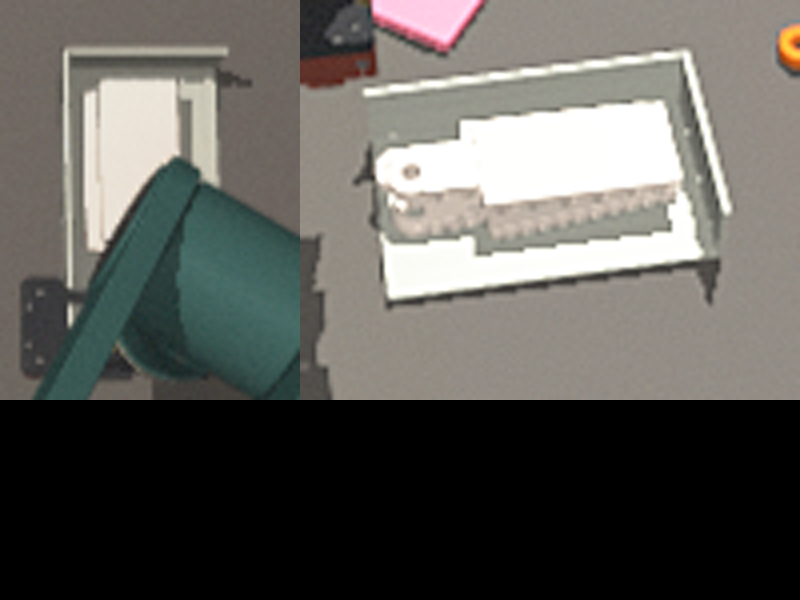

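Placed on top, with the new board's blade at about x 0.49–0.63 and its handle towards the open end. Next I'll square the stack, starting with a push towards the long upstand using the closed fingers.

Emit:
carry_out:
  increments:
    - {"x": -2,"y": 3,"z": 0,"ax": 0,"ay": 0,"az": 0,"gripper": -1}
    - {"x": -4,"y": 6,"z": 0,"ax": 0,"ay": 0,"az": 0,"gripper": -1}
    - {"x": -6,"y": 9,"z": 0,"ax": 0,"ay": 0,"az": 0,"gripper": -1}
    - {"x": -8,"y": 12,"z": 0,"ax": 0,"ay": 0,"az": 0,"gripper": -1}
    - {"x": -9.5,"y": 14,"z": 0,"ax": 0,"ay": 0,"az": 0,"gripper": -1}

```text
clock: 10.4
tool_pos: [0.5542, -0.2623, 0.3214]
ee_rot: [179.8, 0.1, 89.7]
contact_force: [0.1, 0.2, 0.3]
finger_gap: 0.007
```

Emit:
carry_out:
  increments:
    - {"x": 0,"y": 0,"z": 3,"ax": 0,"ay": 0,"az": 0,"gripper": -1}
    - {"x": 0,"y": 0,"z": 6,"ax": 0,"ay": 0,"az": 0,"gripper": -1}
    - {"x": 0,"y": 0,"z": 9,"ax": 0,"ay": 0,"az": 0,"gripper": -1}
    - {"x": 0,"y": 0,"z": 10,"ax": 0,"ay": 0,"az": 0,"gripper": -1}
    - {"x": 0,"y": 0,"z": 10,"ax": 0,"ay": 0,"az": 0,"gripper": -1}

```text
clock: 10.82
tool_pos: [0.5499, -0.2597, 0.218]
ee_rot: [-179.8, -0.1, 89.7]
contact_force: [0.3, -0.1, 0.1]
finger_gap: 0.007
```

Emit:
carry_out:
  increments:
    - {"x": 0,"y": 0,"z": 0.8,"ax": 0,"ay": 0,"az": 0,"gripper": -1}
    - {"x": 0,"y": 0,"z": 1.6,"ax": 0,"ay": 0,"az": 0,"gripper": -1}
    - {"x": 0,"y": 0,"z": 2.3,"ax": 0,"ay": 0,"az": 0,"gripper": -1}
    - {"x": 0,"y": 0,"z": 2.5,"ax": 0,"ay": 0,"az": 0,"gripper": -1}
    - {"x": 0,"y": 0,"z": 2.5,"ax": 0,"ay": 0,"az": 0,"gripper": -1}

```text
clock: 11.23
tool_pos: [0.5499, -0.2599, 0.1956]
ee_rot: [-180.0, 0.0, 89.7]
contact_force: [-0.3, 0.0, -0.4]
finger_gap: 0.005
```

Emit:
carry_out:
  increments:
    - {"x": 0.5,"y": 0,"z": 0,"ax": 0,"ay": 0,"az": 0,"gripper": -1}
    - {"x": 1,"y": 0,"z": 0,"ax": 0,"ay": 0,"az": 0,"gripper": -1}
    - {"x": 1.5,"y": 0,"z": 0,"ax": 0,"ay": 0,"az": 0,"gripper": -1}
    - {"x": 2,"y": 0,"z": 0,"ax": 0,"ay": 0,"az": 0,"gripper": -1}
    - {"x": 2.5,"y": 0,"z": 0,"ax": 0,"ay": 0,"az": 0,"gripper": -1}

```text
clock: 11.65
tool_pos: [0.5501, -0.2342, 0.1959]
ee_rot: [180.0, 0.0, 89.7]
contact_force: [0.4, 0.4, 0.3]
finger_gap: 0.006
```

Emit:
carry_out:
  increments:
    - {"x": 0.5,"y": 0,"z": 0,"ax": 0,"ay": 0,"az": 0,"gripper": -1}
    - {"x": 0.9,"y": 0,"z": 0,"ax": 0,"ay": 0,"az": 0,"gripper": -1}
    - {"x": 1.3,"y": 0,"z": 0,"ax": 0,"ay": 0,"az": 0,"gripper": -1}
    - {"x": 1.7,"y": 0,"z": 0,"ax": 0,"ay": 0,"az": 0,"gripper": -1}
    - {"x": 2.0,"y": 0,"z": 0,"ax": 0,"ay": 0,"az": 0,"gripper": -1}

```text
clock: 12.07
tool_pos: [0.5503, -0.2148, 0.1958]
ee_rot: [180.0, 0.0, 89.7]
contact_force: [1.0, -4.9, -0.5]
finger_gap: 0.005
```

Emit:
carry_out:
  increments:
    - {"x": 0.2,"y": 0,"z": 0,"ax": 0,"ay": 0,"az": 0,"gripper": -1}
    - {"x": 0.4,"y": 0,"z": 0,"ax": 0,"ay": 0,"az": 0,"gripper": -1}
    - {"x": 0.6,"y": 0,"z": 0,"ax": 0,"ay": 0,"az": 0,"gripper": -1}
    - {"x": 0.7,"y": 0,"z": 0,"ax": 0,"ay": 0,"az": 0,"gripper": -1}
    - {"x": 0.7,"y": 0,"z": 0,"ax": 0,"ay": 0,"az": 0,"gripper": -1}

```text
clock: 12.48
tool_pos: [0.5502, -0.2087, 0.1958]
ee_rot: [180.0, 0.1, 89.8]
contact_force: [-1.0, -6.6, 0.2]
finger_gap: 0.004
```

Emit:
carry_out:
  increments:
    - {"x": 0.1,"y": 0,"z": 0,"ax": 0,"ay": 0,"az": 0,"gripper": -1}
    - {"x": 0.2,"y": 0,"z": 0,"ax": 0,"ay": 0,"az": 0,"gripper": -1}
    - {"x": 0.2,"y": 0,"z": 0,"ax": 0,"ay": 0,"az": 0,"gripper": -1}
    - {"x": 0.2,"y": 0,"z": 0,"ax": 0,"ay": 0,"az": 0,"gripper": -1}
    - {"x": 0.2,"y": 0,"z": 0,"ax": 0,"ay": 0,"az": 0,"gripper": -1}

```text
clock: 12.9
tool_pos: [0.5501, -0.2069, 0.1958]
ee_rot: [-180.0, 0.1, 89.8]
contact_force: [-3.0, -8.0, 0.9]
finger_gap: 0.007
```

Emit:
carry_out:
  increments:
    - {"x": 0.1,"y": 0,"z": 0,"ax": 0,"ay": 0,"az": 0,"gripper": -1}
    - {"x": 0.2,"y": 0,"z": 0,"ax": 0,"ay": 0,"az": 0,"gripper": -1}
    - {"x": 0.2,"y": 0,"z": 0,"ax": 0,"ay": 0,"az": 0,"gripper": -1}
    - {"x": 0.2,"y": 0,"z": 0,"ax": 0,"ay": 0,"az": 0,"gripper": -1}
    - {"x": 0.2,"y": 0,"z": 0,"ax": 0,"ay": 0,"az": 0,"gripper": -1}

```text
clock: 13.32
tool_pos: [0.55, -0.205, 0.1958]
ee_rot: [-180.0, 0.1, 89.8]
contact_force: [-2.1, -8.2, 0.4]
finger_gap: 0.008
```

Emit:
carry_out:
  increments:
    - {"x": 0.1,"y": 0,"z": 0,"ax": 0,"ay": 0,"az": 0,"gripper": -1}
    - {"x": 0.2,"y": 0,"z": 0,"ax": 0,"ay": 0,"az": 0,"gripper": -1}
    - {"x": 0.2,"y": 0,"z": 0,"ax": 0,"ay": 0,"az": 0,"gripper": -1}
    - {"x": 0.2,"y": 0,"z": 0,"ax": 0,"ay": 0,"az": 0,"gripper": -1}
    - {"x": 0.2,"y": 0,"z": 0,"ax": 0,"ay": 0,"az": 0,"gripper": -1}

```text
clock: 13.73
tool_pos: [0.55, -0.2029, 0.1957]
ee_rot: [-180.0, 0.1, 89.8]
contact_force: [-2.6, -7.6, 1.3]
finger_gap: 0.004
```

Emit:
carry_out:
  increments:
    - {"x": 0.1,"y": 0,"z": 0,"ax": 0,"ay": 0,"az": 0,"gripper": -1}
    - {"x": 0.2,"y": 0,"z": 0,"ax": 0,"ay": 0,"az": 0,"gripper": -1}
    - {"x": 0.2,"y": 0,"z": 0,"ax": 0,"ay": 0,"az": 0,"gripper": -1}
    - {"x": 0.2,"y": 0,"z": 0,"ax": 0,"ay": 0,"az": 0,"gripper": -1}
    - {"x": 0.2,"y": 0,"z": 0,"ax": 0,"ay": 0,"az": 0,"gripper": -1}

```text
clock: 14.15
tool_pos: [0.55, -0.2017, 0.1958]
ee_rot: [-180.0, 0.2, 89.8]
contact_force: [-2.9, -11.3, 0.2]
finger_gap: 0.002
```

```bash
python3 - <<'E'
from h import *
s=optics.camera('side');t=optics.camera('top')
o=np.zeros((600,800,3),np.uint8)
o[:400,:300]=crop(t,305,165,75,100,4); o[:400,300:]=crop(s,225,230,125,100,4)
cv2.imwrite('pics/c6.png',o);print(sense()['tool_pos'],sense()['contact_force'],sense()['wrist_torque'])
E
```

```text
[ 0.54998561 -0.20162238  0.19578646] [ -3.21008663 -11.53707342   0.34557248] [-1.74329075  0.5187275   0.13742471]
```

View pics/c6.png

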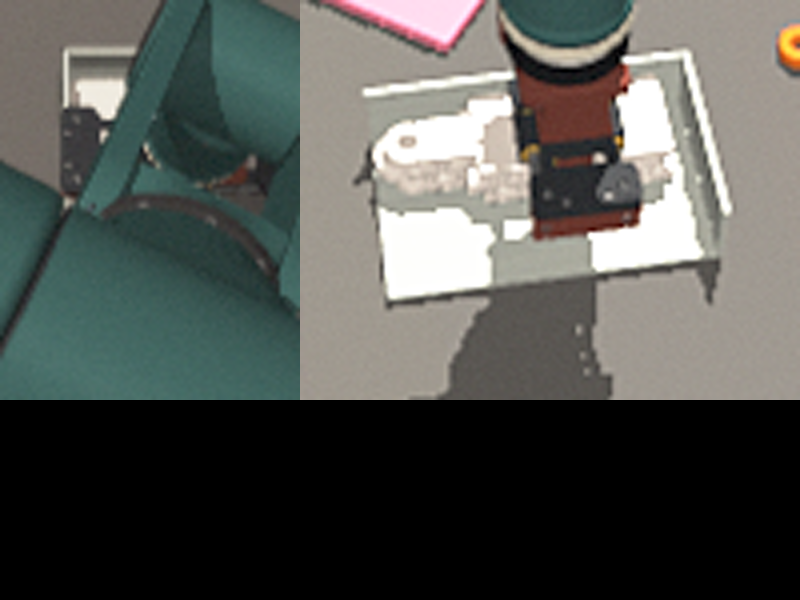

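Emit:
carry_out:
  increments:
    - {"x": 0.1,"y": 0,"z": 0,"ax": 0,"ay": 0,"az": 0,"gripper": -1}
    - {"x": 0.2,"y": 0,"z": 0,"ax": 0,"ay": 0,"az": 0,"gripper": -1}
    - {"x": 0.2,"y": 0,"z": 0,"ax": 0,"ay": 0,"az": 0,"gripper": -1}
    - {"x": 0.2,"y": 0,"z": 0,"ax": 0,"ay": 0,"az": 0,"gripper": -1}
    - {"x": 0.2,"y": 0,"z": 0,"ax": 0,"ay": 0,"az": 0,"gripper": -1}

```text
clock: 14.67
tool_pos: [0.55, -0.201, 0.1959]
ee_rot: [-180.0, 0.3, 89.8]
contact_force: [-5.1, -18.5, -0.9]
finger_gap: 0.004
```

Emit:
carry_out:
  increments:
    - {"x": 0.1,"y": 0,"z": 0,"ax": 0,"ay": 0,"az": 0,"gripper": -1}
    - {"x": 0.2,"y": 0,"z": 0,"ax": 0,"ay": 0,"az": 0,"gripper": -1}
    - {"x": 0.2,"y": 0,"z": 0,"ax": 0,"ay": 0,"az": 0,"gripper": -1}
    - {"x": 0.2,"y": 0,"z": 0,"ax": 0,"ay": 0,"az": 0,"gripper": -1}
    - {"x": 0.2,"y": 0,"z": 0,"ax": 0,"ay": 0,"az": 0,"gripper": -1}

```text
clock: 15.08
tool_pos: [0.55, -0.2005, 0.196]
ee_rot: [180.0, 0.5, 89.9]
contact_force: [-7.7, -26.6, -2.8]
finger_gap: 0.003
```

Emit:
carry_out:
  increments:
    - {"x": -1,"y": 0,"z": 0,"ax": 0,"ay": 0,"az": 0,"gripper": -1}
    - {"x": -3,"y": 0,"z": 0,"ax": 0,"ay": 0,"az": 0,"gripper": -1}
    - {"x": -3,"y": 0,"z": -3,"ax": 0,"ay": 0,"az": 0,"gripper": -1}
    - {"x": -3,"y": 0,"z": -6,"ax": 0,"ay": 0,"az": 0,"gripper": -1}
    - {"x": -3,"y": -2,"z": -9,"ax": 0,"ay": 0,"az": 0,"gripper": -1}

```text
clock: 15.5
tool_pos: [0.5322, -0.2262, 0.2864]
ee_rot: [179.9, -0.0, 89.7]
contact_force: [0.5, -1.1, -0.1]
finger_gap: 0.006
```

Emit:
carry_out:
  increments:
    - {"x": 1.5,"y": -3,"z": 0,"ax": 0,"ay": 0,"az": 0,"gripper": -1}
    - {"x": 3.5,"y": -6,"z": 0,"ax": 0,"ay": 0,"az": 0,"gripper": -1}
    - {"x": 5,"y": -9,"z": 0,"ax": 0,"ay": 0,"az": 0,"gripper": -1}
    - {"x": 6.6,"y": -12,"z": 0,"ax": 0,"ay": 0,"az": 0,"gripper": -1}
    - {"x": 6.6,"y": -13.5,"z": 0,"ax": 0,"ay": 0,"az": 0,"gripper": -1}

```text
clock: 15.92
tool_pos: [0.3907, -0.1554, 0.2849]
ee_rot: [-179.7, -0.3, 89.7]
contact_force: [-0.5, -0.1, -1.0]
finger_gap: 0.003
```

Emit:
carry_out:
  increments:
    - {"x": 0,"y": 0,"z": 0,"ax": 0,"ay": 0,"az": 0,"gripper": -1}
    - {"x": 0,"y": 0,"z": 0,"ax": 0,"ay": 0,"az": 0,"gripper": -1}
    - {"x": 0,"y": 0,"z": 0,"ax": 0,"ay": 0,"az": 0,"gripper": -1}
    - {"x": 0,"y": 0,"z": 0,"ax": 0,"ay": 0,"az": 0,"gripper": -1}

```text
clock: 16.25
tool_pos: [0.3969, -0.1599, 0.2859]
ee_rot: [179.9, 0.0, 89.7]
contact_force: [0.1, 0.7, 0.6]
finger_gap: 0.007
```

```bash
python3 - <<'E'
from h import *
mv([.396,-.161,.196],90);print(sense()['tool_pos'])
t=optics.camera('top');s=optics.camera('side')
o=np.zeros((600,800,3),np.uint8)
o[:400,:300]=crop(t,305,165,75,100,4); o[:400,300:]=crop(s,225,230,125,100,4)
cv2.imwrite('pics/c7.png',o)
E
```

```text
shift cm [-0.11 -0.1   8.99] turn [ 0.002  0.001 -0.005]
[ 0.39688413 -0.15985802  0.28586501]
```

View pics/c7.png

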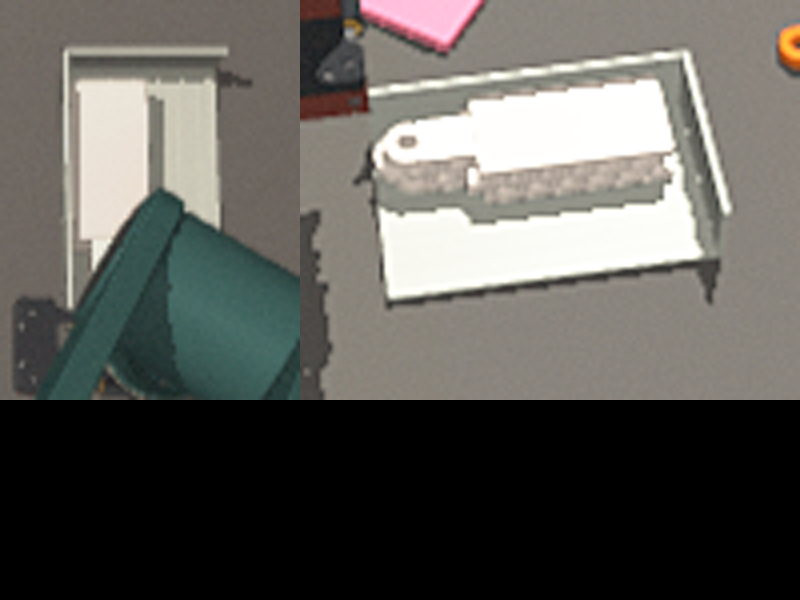

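The stack is aligned along the long upstand, with the end gap still open. Now I'll push the handle tips towards the end upstand.

Emit:
carry_out:
  increments:
    - {"x": -0.1,"y": 0,"z": 3,"ax": 0,"ay": 0,"az": 0,"gripper": -1}
    - {"x": -0.1,"y": 0,"z": 6,"ax": 0,"ay": 0,"az": 0,"gripper": -1}
    - {"x": -0.1,"y": 0,"z": 8,"ax": 0,"ay": 0,"az": 0,"gripper": -1}
    - {"x": -0.1,"y": 0,"z": 9,"ax": 0,"ay": 0,"az": 0,"gripper": -1}
    - {"x": -0.1,"y": 0,"z": 9,"ax": 0,"ay": 0,"az": 0,"gripper": -1}

```text
clock: 16.77
tool_pos: [0.3952, -0.16, 0.1935]
ee_rot: [-179.8, -0.1, 89.7]
contact_force: [-0.5, 0.3, -0.1]
finger_gap: 0.005
```

Emit:
carry_out:
  increments:
    - {"x": 0,"y": 0.5,"z": 0,"ax": 0,"ay": 0,"az": 0,"gripper": -1}
    - {"x": 0,"y": 1,"z": 0,"ax": 0,"ay": 0,"az": 0,"gripper": -1}
    - {"x": 0,"y": 1.5,"z": 0,"ax": 0,"ay": 0,"az": 0,"gripper": -1}
    - {"x": 0,"y": 2,"z": 0,"ax": 0,"ay": 0,"az": 0,"gripper": -1}
    - {"x": 0,"y": 2.5,"z": 0,"ax": 0,"ay": 0,"az": 0,"gripper": -1}

```text
clock: 17.18
tool_pos: [0.4209, -0.1602, 0.1962]
ee_rot: [-180.0, 0.0, 89.8]
contact_force: [-2.4, 0.5, 1.4]
finger_gap: 0.009
```

Emit:
carry_out:
  increments:
    - {"x": 0,"y": 0.4,"z": 0,"ax": 0,"ay": 0,"az": 0,"gripper": -1}
    - {"x": 0,"y": 0.8,"z": 0,"ax": 0,"ay": 0,"az": 0,"gripper": -1}
    - {"x": 0,"y": 1.2,"z": 0,"ax": 0,"ay": 0,"az": 0,"gripper": -1}
    - {"x": 0,"y": 1.5,"z": 0,"ax": 0,"ay": 0,"az": 0,"gripper": -1}
    - {"x": 0,"y": 1.7,"z": 0,"ax": 0,"ay": 0,"az": 0,"gripper": -1}

```text
clock: 17.6
tool_pos: [0.4373, -0.1602, 0.1955]
ee_rot: [-179.9, -0.0, 89.7]
contact_force: [-5.4, -0.2, 2.9]
finger_gap: 0.004
```

Emit:
carry_out:
  increments:
    - {"x": 0,"y": 0.1,"z": 0,"ax": 0,"ay": 0,"az": 0,"gripper": -1}
    - {"x": 0,"y": 0.2,"z": 0,"ax": 0,"ay": 0,"az": 0,"gripper": -1}
    - {"x": 0,"y": 0.3,"z": 0,"ax": 0,"ay": 0,"az": 0,"gripper": -1}
    - {"x": 0,"y": 0.4,"z": 0,"ax": 0,"ay": 0,"az": 0,"gripper": -1}
    - {"x": 0,"y": 0.4,"z": 0,"ax": 0,"ay": 0,"az": 0,"gripper": -1}

```text
clock: 18.02
tool_pos: [0.4409, -0.1603, 0.1955]
ee_rot: [-179.9, -0.0, 89.7]
contact_force: [-5.6, -1.0, 2.3]
finger_gap: 0.007
```

Emit:
carry_out:
  increments:
    - {"x": 0,"y": 0.1,"z": 0,"ax": 0,"ay": 0,"az": 0,"gripper": -1}
    - {"x": 0,"y": 0.2,"z": 0,"ax": 0,"ay": 0,"az": 0,"gripper": -1}
    - {"x": 0,"y": 0.2,"z": 0,"ax": 0,"ay": 0,"az": 0,"gripper": -1}
    - {"x": 0,"y": 0.2,"z": 0,"ax": 0,"ay": 0,"az": 0,"gripper": -1}
    - {"x": 0,"y": 0.2,"z": 0,"ax": 0,"ay": 0,"az": 0,"gripper": -1}

```text
clock: 18.43
tool_pos: [0.4415, -0.1601, 0.1953]
ee_rot: [-179.7, -0.1, 89.8]
contact_force: [-9.9, -2.5, 5.1]
finger_gap: 0.01
```

Emit:
carry_out:
  increments:
    - {"x": 0,"y": 0.1,"z": 0,"ax": 0,"ay": 0,"az": 0,"gripper": -1}
    - {"x": 0,"y": 0.2,"z": 0,"ax": 0,"ay": 0,"az": 0,"gripper": -1}
    - {"x": 0,"y": 0.3,"z": 0,"ax": 0,"ay": 0,"az": 0,"gripper": -1}
    - {"x": 0,"y": 0.3,"z": 0,"ax": 0,"ay": 0,"az": 0,"gripper": -1}
    - {"x": 0,"y": 0.3,"z": 0,"ax": 0,"ay": 0,"az": 0,"gripper": -1}

```text
clock: 18.85
tool_pos: [0.4425, -0.1596, 0.1949]
ee_rot: [-179.4, -0.1, 89.8]
contact_force: [-17.4, -5.2, 9.3]
finger_gap: 0.006
```

Emit:
carry_out:
  increments:
    - {"x": 0,"y": 0.1,"z": 0,"ax": 0,"ay": 0,"az": 0,"gripper": -1}
    - {"x": 0,"y": 0.2,"z": 0,"ax": 0,"ay": 0,"az": 0,"gripper": -1}
    - {"x": 0,"y": 0.2,"z": 0,"ax": 0,"ay": 0,"az": 0,"gripper": -1}
    - {"x": 0,"y": 0.2,"z": 0,"ax": 0,"ay": 0,"az": 0,"gripper": -1}
    - {"x": 0,"y": 0.2,"z": 0,"ax": 0,"ay": 0,"az": 0,"gripper": -1}

```text
clock: 19.27
tool_pos: [0.4431, -0.1593, 0.1946]
ee_rot: [-179.2, -0.2, 89.8]
contact_force: [-21.2, -6.9, 9.8]
finger_gap: 0.002
```

Emit:
carry_out:
  increments:
    - {"x": 0,"y": -1.5,"z": 0,"ax": 0,"ay": 0,"az": 0,"gripper": -1}
    - {"x": 0,"y": -4,"z": 0,"ax": 0,"ay": 0,"az": 0,"gripper": -1}
    - {"x": 0,"y": -4.5,"z": -3,"ax": 0,"ay": 0,"az": 0,"gripper": -1}
    - {"x": 0,"y": -4.5,"z": -6,"ax": 0,"ay": 0,"az": 0,"gripper": -1}
    - {"x": -2,"y": -4.5,"z": -9,"ax": 0,"ay": 0,"az": 0,"gripper": -1}

```text
clock: 19.68
tool_pos: [0.4027, -0.1785, 0.2863]
ee_rot: [-180.0, -0.1, 89.8]
contact_force: [0.3, 0.5, -0.3]
finger_gap: 0.002
```

Emit:
carry_out:
  increments:
    - {"x": -1.5,"y": 3.3,"z": 0,"ax": 0,"ay": 0,"az": 0,"gripper": -1}
    - {"x": -3,"y": 6.6,"z": 0,"ax": 0,"ay": 0,"az": 0,"gripper": -1}
    - {"x": -4.5,"y": 10,"z": 0,"ax": 0,"ay": 0,"az": 0,"gripper": -1}
    - {"x": -5.6,"y": 13.4,"z": 0,"ax": 0,"ay": 0,"az": 0,"gripper": -1}
    - {"x": -5.6,"y": 16.3,"z": 0,"ax": 0,"ay": 0,"az": 0,"gripper": -1}

```text
clock: 20.1
tool_pos: [0.5698, -0.2397, 0.2867]
ee_rot: [179.6, 0.2, 89.6]
contact_force: [1.2, 0.4, 0.1]
finger_gap: 0.005
```

Emit:
carry_out:
  increments:
    - {"x": 0,"y": 0,"z": 3,"ax": 0,"ay": 0,"az": 0,"gripper": -1}
    - {"x": 0,"y": 0,"z": 6,"ax": 0,"ay": 0,"az": 0,"gripper": -1}
    - {"x": 0,"y": 0,"z": 8,"ax": 0,"ay": 0,"az": 0,"gripper": -1}
    - {"x": 0,"y": 0,"z": 9,"ax": 0,"ay": 0,"az": 0,"gripper": -1}
    - {"x": 0,"y": 0,"z": 9,"ax": 0,"ay": 0,"az": 0,"gripper": -1}

```text
clock: 20.52
tool_pos: [0.5659, -0.2368, 0.1935]
ee_rot: [-179.9, -0.1, 89.7]
contact_force: [-0.2, -0.9, -0.2]
finger_gap: 0.004
```

Emit:
carry_out:
  increments:
    - {"x": 0.5,"y": 0,"z": 0,"ax": 0,"ay": 0,"az": 0,"gripper": -1}
    - {"x": 1,"y": 0,"z": 0,"ax": 0,"ay": 0,"az": 0,"gripper": -1}
    - {"x": 1.5,"y": 0,"z": 0,"ax": 0,"ay": 0,"az": 0,"gripper": -1}
    - {"x": 2,"y": 0,"z": 0,"ax": 0,"ay": 0,"az": 0,"gripper": -1}
    - {"x": 2.5,"y": 0,"z": 0,"ax": 0,"ay": 0,"az": 0,"gripper": -1}

```text
clock: 20.93
tool_pos: [0.5665, -0.2115, 0.1967]
ee_rot: [179.9, 0.1, 89.7]
contact_force: [0.6, 0.1, 0.6]
finger_gap: 0.003
```

Emit:
carry_out:
  increments:
    - {"x": 0.3,"y": 0,"z": 0,"ax": 0,"ay": 0,"az": 0,"gripper": -1}
    - {"x": 0.5,"y": 0,"z": 0,"ax": 0,"ay": 0,"az": 0,"gripper": -1}
    - {"x": 0.7,"y": 0,"z": 0,"ax": 0,"ay": 0,"az": 0,"gripper": -1}
    - {"x": 0.9,"y": 0,"z": 0,"ax": 0,"ay": 0,"az": 0,"gripper": -1}
    - {"x": 1,"y": 0,"z": 0,"ax": 0,"ay": 0,"az": 0,"gripper": -1}

```text
clock: 21.35
tool_pos: [0.5663, -0.2022, 0.1957]
ee_rot: [180.0, 0.1, 89.7]
contact_force: [-0.6, -3.9, 0.2]
finger_gap: 0.007
```

Emit:
carry_out:
  increments:
    - {"x": 0.2,"y": 0,"z": 0,"ax": 0,"ay": 0,"az": 0,"gripper": -1}
    - {"x": 0.3,"y": 0,"z": 0,"ax": 0,"ay": 0,"az": 0,"gripper": -1}
    - {"x": 0.4,"y": 0,"z": 0,"ax": 0,"ay": 0,"az": 0,"gripper": -1}
    - {"x": 0.4,"y": 0,"z": 0,"ax": 0,"ay": 0,"az": 0,"gripper": -1}
    - {"x": 0.4,"y": 0,"z": 0,"ax": 0,"ay": 0,"az": 0,"gripper": -1}

```text
clock: 21.77
tool_pos: [0.5663, -0.2011, 0.1959]
ee_rot: [180.0, 0.3, 89.8]
contact_force: [-3.9, -15.2, -1.5]
finger_gap: 0.007
```

Emit:
carry_out:
  increments:
    - {"x": -1,"y": 0,"z": 0,"ax": 0,"ay": 0,"az": 0,"gripper": -1}
    - {"x": -3,"y": 0,"z": 0,"ax": 0,"ay": 0,"az": 0,"gripper": -1}
    - {"x": -3,"y": 0,"z": -4,"ax": 0,"ay": 0,"az": 0,"gripper": -1}
    - {"x": -3,"y": 0,"z": -8,"ax": 0,"ay": 0,"az": 0,"gripper": -1}
    - {"x": -2,"y": 0,"z": -12,"ax": 0,"ay": 0,"az": 0,"gripper": -1}

```text
clock: 22.18
tool_pos: [0.5659, -0.2195, 0.316]
ee_rot: [-179.9, -0.0, 89.6]
contact_force: [0.8, -0.6, 0.3]
finger_gap: 0.007
```

Emit:
carry_out:
  increments:
    - {"x": 4,"y": -1,"z": -1,"ax": 0,"ay": 0,"az": 0,"gripper": -1}
    - {"x": 8,"y": -2,"z": -2,"ax": 0,"ay": 0,"az": 0,"gripper": -1}
    - {"x": 12,"y": -3,"z": -2,"ax": 0,"ay": 0,"az": 0,"gripper": -1}
    - {"x": 16,"y": -4,"z": -2,"ax": 0,"ay": 0,"az": 0,"gripper": -1}
    - {"x": 20,"y": -5,"z": -2,"ax": 0,"ay": 0,"az": 0,"gripper": -1}

```text
clock: 22.6
tool_pos: [0.5164, -0.0164, 0.336]
ee_rot: [180.0, -0.0, 89.7]
contact_force: [1.7, 0.8, 0.7]
finger_gap: 0.013
```

Emit:
carry_out:
  increments:
    - {"x": 3,"y": -2,"z": 0,"ax": 0,"ay": 0,"az": 0,"gripper": -1}
    - {"x": 7,"y": -4,"z": 0,"ax": 0,"ay": 0,"az": 0,"gripper": -1}
    - {"x": 10,"y": -6,"z": 0,"ax": 0,"ay": 0,"az": 0,"gripper": -1}
    - {"x": 12,"y": -8,"z": 0,"ax": 0,"ay": 0,"az": 0,"gripper": -1}
    - {"x": 12,"y": -8,"z": 0,"ax": 0,"ay": 0,"az": 0,"gripper": -1}

```text
clock: 23.02
tool_pos: [0.4333, 0.1053, 0.3351]
ee_rot: [-179.7, -0.1, 89.9]
contact_force: [-0.7, -0.0, -0.6]
finger_gap: 0.003
```

```bash
python3 - <<'E'
from h import *
s=optics.camera('side');t=optics.camera('top')
cv2.imwrite('pics/t8.png',t[:,:,::-1]);cv2.imwrite('pics/s8.png',s[:,:,::-1])
o=np.zeros((600,800,3),np.uint8)
o[:,:]=0
o[:500,:320]=crop(t,315,170,64,100,5); o[:400,320:]=crop(s,230,235,120,100,4)
cv2.imwrite('pics/c8.png',o);print(sense()['tool_pos'])
E
```

```text
[0.43724225 0.10303516 0.33573262]
```

View pics/c8.png

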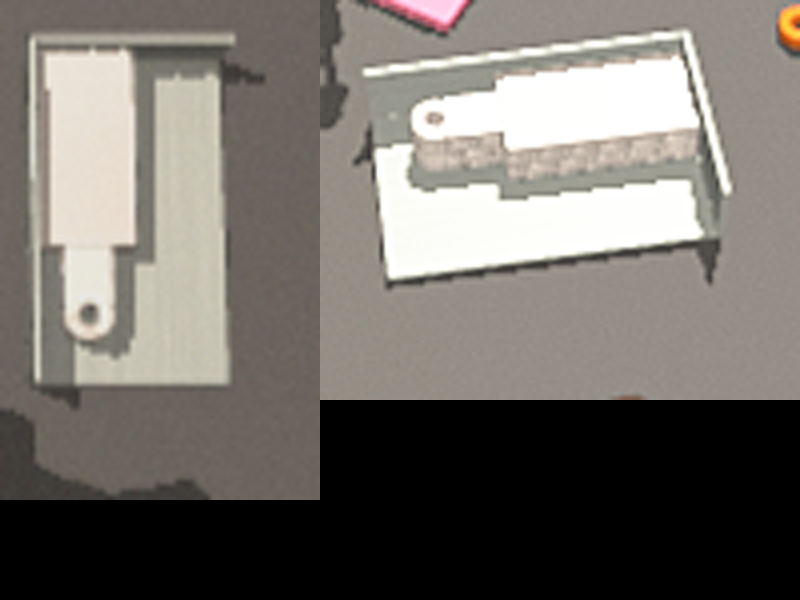

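The stack looks square. The brownish strip by the long upstand looks like the upstand's shadow on the board top. I'll check the blade edges numerically.

```bash
python3 - <<'E'
from h import *
C=lambda X,Y:(315+(X-2)/5,170+(Y-2)/5)
S=lambda X,Y:(230+(X-321.5)/4,235+(Y-1.5)/4)
for n,q in[('R front',(132,50)),('R rear',(136,246)),('L rear',(48,245)),('hole',(89,313)),('tip',(89,341))]:print(n,at('top',C(*q),.044).round(4))
print('long outer',at('top',C(29,36),.059).round(4),at('top',C(34,384),.059).round(4),'end outer',at('top',C(233,34),.059).round(4),'floorBR',at('top',C(230,385),.008).round(4))
for n,q,z in[('nearR top',(698,128),.044),('nearL top',(507,151),.044),('nearL bot',(507,181),.008),('nearR bot',(697,155),.008),('hole',(434,117),.044),('neck far',(497,80),.044),('end top near',(728,190),.059),('corner top',(687,33),.059),('long open',(363,71),.059)]:print(n,at('side',S(*q),z).round(4))
# predicted squared blade corners per height, corner (.643,-.129)
for z in(.044,.032,.02,.008):
  p=[[.643,-.193,z],[.513,-.193,z],[.513,-.129,z],[.643,-.129,z]]
  print(z,'side',[(round((u-230)*4+321.5),round((v-235)*4+1.5)) for u,v in proj('side',p)],'top',[(round((u-315)*5+2),round((v-170)*5+2)) for u,v in proj('top',p)])
E
```

```text
R front [ 0.6415 -0.1908]
R rear [ 0.5129 -0.1908]
L rear [ 0.5133 -0.1345]
hole [ 0.4698 -0.16  ]
tip [ 0.4519 -0.1597]
long outer [ 0.6469 -0.1226] [ 0.4234 -0.123 ] end outer [ 0.6488 -0.2538] floorBR [ 0.4271 -0.2551]
nearR top [ 0.6408 -0.1948]
nearL top [ 0.5134 -0.1945]
nearL bot [ 0.5129 -0.1935]
nearR bot [ 0.6429 -0.1915]
hole [ 0.4689 -0.1603]
neck far [ 0.5143 -0.1359]
end top near [ 0.6468 -0.2552]
corner top [ 0.6464 -0.1266]
long open [ 0.4253 -0.1266]
0.044 side [(701, 125), (506, 149), (494, 72), (682, 50)] top [(135, 48), (139, 246), (39, 245), (37, 47)]
0.032 side [(700, 136), (506, 160), (494, 83), (681, 61)] top [(133, 52), (137, 248), (38, 248), (35, 52)]
0.02 side [(699, 146), (507, 170), (495, 94), (680, 71)] top [(130, 56), (134, 251), (36, 251), (33, 56)]
0.008 side [(698, 157), (507, 180), (495, 104), (679, 82)] top [(128, 60), (132, 253), (34, 253), (32, 60)]
```

```bash
python3 - <<'E'
from h import *
a=cv2.imread('pics/side0.png').astype(int);b=cv2.imread('pics/s8.png').astype(int)
for n,(x,y,w,h) in dict(pan=(305,120,45,50),tub=(230,95,42,45),mill=(290,330,35,60)).items():print(n,np.abs(a-b)[y:y+h,x:x+w].mean().round(2))
bot.sign_off()
E
```

```text
pan 4.77
tub 25.55
mill 4.2
the job is handed in; nothing more can be done
```

View pics/s8.png

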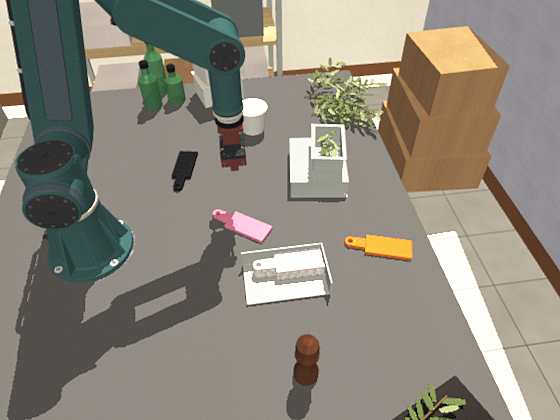

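The job is done and handed in at about 23 s of the 67 s allowed; sign-off reports no verdict.

**What I did:** I drew the board out by its handle and let go. I then lifted it across the blade and lowered it onto the two boards until its weight came off the wrist. Last, I pushed the stack against the long upstand, then the end upstand, then the long upstand again. Each push ended at a hard stop, at about 15–27 N.

**Last checks**
- **Top board:** the visible blade edges are within about 2–3 mm of the squared position in both views. That is close to the 2 mm calibration error and the 3 mm limit. The right edge reads the same front and rear, so there is no measurable turn.
- **Lower boards:** the bottom edge of the stack also matches the squared position, but I could only see the near sides of these boards. The middle one I did not measure separately.
- **Disagreement between views:** the two views differ by about 4 mm across the caddy on the near blade edge, with the predicted edge between them.
- **Pan, tub and mill:** the pan and mill crops changed little (mean difference 4–5 grey levels). The tub crop showed a large change (about 26). The last side view shows the parked arm covering part of the tub, and it stands upright at its old place.

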